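# Free the seized lock pins and swap the halves of a toe last

### The arm

A 6-joint arm with a two-finger parallel gripper is mounted at the origin on a cart in front of the work surface, level with it; the furniture and walls round the work are solid. World frame = base frame: x ahead of the robot, y to its left, z up, the work surface at z = 0. Lengths are in mm, angles in rad, forces in N, time in s.
With the tool pointing down it reaches from about 350 to 925 mm from the base axis. Payload 6.4 kg.
Tool frame: the origin (TCP) lies midway between the tips of the shut fingers; the grasp point (between the pads) lies 19 mm behind it; z points along the fingers, y is the line along which they close (so a half turn about z gives the same grasp; the last joint's range is limited). The gripper opens to 94 mm and grips with 3 to 60 N. Pads are 16 mm wide; open, the fingers measure 119 mm over their backs; the gripper's body (75 mm by 177 mm) begins 78 mm behind the grasp point.
Start: joints at [-1.438, 0.245, 1.558, -0, 1.339, -0.174], TCP at [196.311, -619.658, 205.455] pointing down, gripper open.
Joint ranges: [-3.13, 3.13], [-1.02, 2.26], [0.13, 2.54], [-0.95, 4.09], [0.21, 2.88], [-2.74, 2.74]. Speed limits (rad/s): [2.57, 2.57, 3.14, 3.14, 3.14, 3.14].

### API

Orientations are given as a 3x3 rotation matrix whose columns are the frame's x, y, z axes.
In Python, from rig import robot gives the robot as it stands.
- The arm moves only by the tool step_arm, never from a script. Its argument "deltas" is a list of rows, each a list of 5 numbers: the shift along the tool's x, y, z in m, then the turn about the tool's z in degrees, then the opening, from 0 (shut) to 1 (fully open). A call has 1 to 20 rows; each row shifts and turns the commanded pose from where the row before left it, along the tool's axes as they then stand; what a row does not reach is not made up. A row lasts 1/8 s, in which the tool goes at most 62.5 mm and 10.7 degrees, less where a joint would pass 70% of its speed; a pose out of reach is approached as far as the arm can. A call is refused whole if a number of a shift passes 0.0625 or a number of a turn 10.7, either way. A call with a gripper value outside its range is refused whole. The fingers move at their own pace and stop on an object; the grip force is fixed at half the most. Time passes only in rows, so rows that do not move let the fingers close. It gives the time, the measured TCP pose, the force, the opening and the grip force at its end, in the units of the state.
- robot.state(): the state, without advancing time (a new reading comes with each control period).
- robot.read_camera(name): name is "scene" or "top" or "wrist"; returns (picture, depth): 420x560x3 uint8, red, green, blue; 420x560 float32, mm along the optical axis (not along the pixel's ray), 0 where there is no reading.
- robot.camera_params(name): a dict with "mtx" (3x3 intrinsics, pixels), "xyz" and "orientation" of the camera in the world. Camera axes: x right, y down, z forward; pixel columns grow to the right and rows downward; lengths in mm; the calibration is good to about 2 mm. A picture is of the moment at which its call begins: read the wrist's pose just before it. camera_params takes no time and is no camera call; for the wrist camera it gives the pose at the moment of the call.
- robot.job_done(): hands the job in; it is judged then, once.
The state is a dict: "time_s": time; "qpos": joint angles; "joint_vel": joint speeds; "tau": joint torques, N m; "eef_pos": TCP position; "orientation": TCP orientation; "wrist_force": force on the tool from outside, world axes, zero at the start; "torque": the same for the moment, N m; "width": finger opening in mm; "finger_force": force on a finger pad.
Only numpy, scipy, OpenCV 4.12 (cv2) and the standard library are available. Lean on these libraries where they do the work, as an engineer would, in place of code of your own. Each camera call takes 0.05 s, during which the arm holds its last target. There are 200 camera calls.

### The job

The two halves of the maple toe last lie on the wrong sides of the last jig, soles outward. Draw every lock pin that is fitted and put it foot first in the parts tin; the pins have seized, so work each one back and forth while pulling gently, because a straight pull only lifts the jig off the bench, which must not happen. Then swap the two halves, so that each lies flat on its sawn face, squarely on the other's cork pad, between the end stops, with its toe pointing the same way as before and the soles face each other across the middle, and everything else on the bench stays where it is.

Things in the scene. Friction and masses are not known exactly. Their poses are not given: they have to be found in the camera images.
- jig_mid (a point): centre of the top of the last jig: an aluminium plate 240 (x) by 240 (y) mm, top 24 mm above the bench. x points along the two bays to the toe end, y to the left bay. At x = +-58, y = +-97 mm stand four dark steel bosses (32 x 26 mm, 28 mm high above the plate), each with an upright bore for a lock pin; some bores are empty.
- jig (a joint): how far the jig is lifted off the bench, m (0 = standing). Hidden dowels under it stop it from sliding or turning, but only its weight holds it down: an upward pull of about 45 N lifts it.
- bay_left (a point): centre of the jig's left (+y) bay: a cork pad 170 (x) by 64 (y) mm let in flush with the plate, 24 mm above the bench, between two low end stops (10 mm high, 170 mm apart in x); its long sides are open. Axes as the jig's. The centres of the two bays are 104 mm apart.
- bay_right (a point): the same for the right (-y) bay.
- last_a_mid (a point): half of a maple toe last, split lengthwise, lying on its flat sawn face: pale wood, 150 mm long, 50 mm wide at the heel, 34 mm high, 0.18 kg. The sole is the straight long side (-y); the other side is straight from the heel to the middle, then slants in to the toe, 24 mm wide. This point is the middle of these extents; x runs along the sole to the toe, z up. It starts in the right bay.
- last_a_toe (a point): point near the toe of the same half, 65 mm from its middle along x.
- last_b_mid (a point): half of a maple toe last, split lengthwise, lying on its flat sawn face: pale wood, 150 mm long, 50 mm wide at the heel, 34 mm high, 0.18 kg. The sole is the straight long side (+y); the other side is straight from the heel to the middle, then slants in to the toe, 24 mm wide. This point is the middle of these extents; x runs along the sole to the toe, z up. It starts in the left bay.
- last_b_toe (a point): point near the toe of the same half, 65 mm from its middle along x.
- pin1_wing (a point): lock pin 1 (boss on the left side, toe end; may be absent), 0.2 kg: steel shank 14 mm thick and 38 mm long, above it a round hold-down flange 60 mm across, 5 mm thick, that reaches over the edge of the last, on top a flat black wing grip 44 (x) by 12 (y) by 36 mm high, its top 79 mm above the foot. This point is the wing's centre, 61 mm above the foot; z points from foot to wing.
- pin1_foot (a point): foot end of lock pin 1, on its axis; it stands on the plate (24 mm up). The lower 28 mm of the shank have seized in the bore: a straight pull only lifts the jig, but while the pin is being turned (about 0.5 Nm) a pull of 20 to 30 N draws it up, about 2.5 mm per radian of turning; it is free after 28 mm.
- pin2_wing (a point): lock pin 2 (boss on the left side, heel end; may be absent), 0.2 kg: steel shank 14 mm thick and 38 mm long, above it a round hold-down flange 60 mm across, 5 mm thick, that reaches over the edge of the last, on top a flat black wing grip 44 (x) by 12 (y) by 36 mm high, its top 79 mm above the foot. This point is the wing's centre, 61 mm above the foot; z points from foot to wing.
- pin2_foot (a point): foot end of lock pin 2, on its axis; it stands on the plate (24 mm up). The lower 28 mm of the shank have seized in the bore: a straight pull only lifts the jig, but while the pin is being turned (about 0.5 Nm) a pull of 20 to 30 N draws it up, about 2.5 mm per radian of turning; it is free after 28 mm.
- pin3_wing (a point): lock pin 3 (boss on the right side, toe end; may be absent), 0.2 kg: steel shank 14 mm thick and 38 mm long, above it a round hold-down flange 60 mm across, 5 mm thick, that reaches over the edge of the last, on top a flat black wing grip 44 (x) by 12 (y) by 36 mm high, its top 79 mm above the foot. This point is the wing's centre, 61 mm above the foot; z points from foot to wing.
- pin3_foot (a point): foot end of lock pin 3, on its axis; it stands on the plate (24 mm up). The lower 28 mm of the shank have seized in the bore: a straight pull only lifts the jig, but while the pin is being turned (about 0.5 Nm) a pull of 20 to 30 N draws it up, about 2.5 mm per radian of turning; it is free after 28 mm.
- pin4_wing (a point): lock pin 4 (boss on the right side, heel end; may be absent), 0.2 kg: steel shank 14 mm thick and 38 mm long, above it a round hold-down flange 60 mm across, 5 mm thick, that reaches over the edge of the last, on top a flat black wing grip 44 (x) by 12 (y) by 36 mm high, its top 79 mm above the foot. This point is the wing's centre, 61 mm above the foot; z points from foot to wing.
- pin4_foot (a point): foot end of lock pin 4, on its axis; it stands on the plate (24 mm up). The lower 28 mm of the shank have seized in the bore: a straight pull only lifts the jig, but while the pin is being turned (about 0.5 Nm) a pull of 20 to 30 N draws it up, about 2.5 mm per radian of turning; it is free after 28 mm.
- tin_floor (a point): centre of the inner floor of the parts tin: an open sheet-steel box on the bench, 170 (x) by 150 (y) mm, 36 mm high, walls and floor 3 mm, empty, fixed. Between it and the jig stands the fixed bench clamp: a bar 31 mm high along y = -0.10 to -0.06 m up to x = 0.64 m, a crank 0.27 m high near x = 0.60, y = -0.15 m. The bench between that bar and the jig is free for parking a half.
- dome_mid (a point): bystander: polished steel punch dome, 58 mm across, 45 mm high.
- cap_mid (a point): bystander: orange end cap, 42 mm across, 36 mm high.
- buckle_mid (a point): bystander: boot buckle, 53 x 50 x 12 mm.

How it is judged (in metres and radians):
At the end, for the whole second after the job is handed in: Each half lies in the other's first bay: within 15 mm along and 12 mm across of its centre, flat on its floor within 8 mm, tilt under 0.1 rad, within 0.15 rad of its line, toe to the toe end. Each fitted pin has its foot in the tin, up to 40 mm above its floor, its wing up to 80 mm. The jig stands (x of last_a_mid in the frame of bay_left between -0.015 and 0.015 m and y of last_a_mid in the frame of bay_left between -0.012 and 0.012 m and z of last_a_mid in the frame of bay_left between 0.01 and 0.025 m and angle between each of last_a_mid, last_b_mid's own z axis and vertical below 0.1 rad and angle between the x axis of last_a_mid and the x axis of bay_left, either way round below 0.15 rad and x of last_a_toe in the frame of bay_left above 0.04 m and x of last_b_mid in the frame of bay_right between -0.015 and 0.015 m and y of last_b_mid in the frame of bay_right between -0.012 and 0.012 m and z of last_b_mid in the frame of bay_right between 0.01 and 0.025 m and angle between the x axis of last_b_mid and the x axis of bay_right, either way round below 0.15 rad and x of last_b_toe in the frame of bay_right above 0.04 m and x of pin1_foot in the frame of tin_floor between -0.085 and 0.085 m and y of pin1_foot in the frame of tin_floor between -0.075 and 0.075 m and z of pin1_foot in the frame of tin_floor between -0.01 and 0.04 m and z of each of pin1_wing, pin2_wing, pin3_wing, pin4_wing in the frame of tin_floor below 0.08 m and x of pin2_foot in the frame of tin_floor between -0.085 and 0.085 m and y of pin2_foot in the frame of tin_floor between -0.075 and 0.075 m and z of pin2_foot in the frame of tin_floor between -0.01 and 0.04 m and x of pin3_foot in the frame of tin_floor between -0.085 and 0.085 m and y of pin3_foot in the frame of tin_floor between -0.075 and 0.075 m and z of pin3_foot in the frame of tin_floor between -0.01 and 0.04 m and x of pin4_foot in the frame of tin_floor between -0.085 and 0.085 m and y of pin4_foot in the frame of tin_floor between -0.075 and 0.075 m and z of pin4_foot in the frame of tin_floor between -0.01 and 0.04 m and value of joint jig below 0.003 m); the robot touches nothing.
It fails at once if the jig is lifted more than 8 mm off the bench (value of joint jig above 0.008 m).
It fails at once if the steel dome is pushed more than 30 mm from its place (distance of dome_mid from where it was at the start of the episode above 0.03 m).
It fails at once if the orange cap is pushed more than 30 mm from its place (distance of cap_mid from where it was at the start of the episode above 0.03 m).
It fails at once if the boot buckle is pushed more than 30 mm from its place (distance of buckle_mid from where it was at the start of the episode above 0.03 m).
Of pin1, pin2, pin3, pin4 only 2 to 3 are there at a start; the rules pass over those that are not, and their reading is None.
At some moment in a run one of last_a, last_b may be knocked a few centimetres aside while the robot is not near it.
Once in a run the grip may slacken for a moment while it holds something.
It also fails if it takes over 210 s, if anything falls off the work surface, if the arm or the gripper's body presses on something with over 40 N, if the wrist force passes 120 N, or if a joint passes its speed limit or range.

## Working session

There is one attempt and no reset: what is moved stays moved. The work goes in short steps, Python scripts to look and compute and a tool call to move; the robot and the scene stay as the last step left them, time stands still between calls to the robot, and variables do not carry over. Pictures are saved under pics/ and viewed, at most 14 in all, crops included, and the job is handed in when it is done.

Besides the shell and the picture viewer there is one more tool, called after ">>>" as a command line: name --pt "numbers of a row" for each row, then --argument value for the rest. step_arm: Moves the arm, as the interface text tells. Its arguments: {"type":"object","properties":{"deltas":{"type":"array","items":{"type":"array","items":{"type":"number"}}}},"required":["deltas"]}

```bash
ls; mkdir -p pics; python3 - <<'E'
from rig import robot
import cv2,numpy as np
print(robot.state())
for n in("top","scene"):
    p,d=robot.read_camera(n); c=robot.camera_params(n); print(n,c)
    cv2.imwrite(f"pics/{n}0.png",p[:,:,::-1]); np.save(f"pics/{n}0.npy",d)
E
```

```text
pics
{'time_s': 0.0, 'qpos': array([-1.43812374e+00,  2.45823599e-01,  1.55899573e+00, -1.56284995e-05,
        1.33870824e+00, -1.74095393e-01]), 'joint_vel': array([ 0.00035638,  0.00048341, -0.00090215,  0.00064442,  0.00048851,
        0.00033987]), 'tau': array([ 8.82328732e-04, -4.15833592e+01, -3.14600480e+01,  6.85747946e-02,
        3.33512016e-02, -1.48807567e-04]), 'eef_pos': array([ 196.20996348, -619.04755005,  204.34910841]), 'orientation': array([[ 9.53313503e-01,  3.01982271e-01, -2.71033827e-04],
       [ 3.01982223e-01, -9.53311631e-01,  1.91590086e-03],
       [ 3.20188394e-04, -1.90830156e-03, -9.99998128e-01]]), 'wrist_force': array([ 0.82695478,  0.21798478, -0.41246199]), 'torque': array([-0.0243503 ,  0.02937496, -0.01980108]), 'finger_force': 0.0, 'width': 94.06163640469357}
top {'mtx': array([[489.98867282,   0.        , 284.43705359],
       [  0.        , 489.98867282, 217.78047124],
       [  0.        ,   0.        ,   1.        ]]), 'xyz': array([ 249.19705266,    2.34655557, 1257.95932179]), 'orientation': array([[-0.00824931, -0.97306194,  0.2303962 ],
       [-0.99995398,  0.00689859, -0.00666752],
       [ 0.0048985 , -0.2304406 , -0.97307407]])}
scene {'mtx': array([[380.73734052,   0.        , 277.04813948],
       [  0.        , 380.73734052, 207.64644989],
       [  0.        ,   0.        ,   1.        ]]), 'xyz': array([-229.95674044,  482.22444463,  780.61674978]), 'orientation': array([[-0.52391501, -0.53087434,  0.66609721],
       [-0.85145262,  0.305049  , -0.42658357],
       [ 0.02326998, -0.79064376, -0.61183409]])}
```

View pics/top0.png

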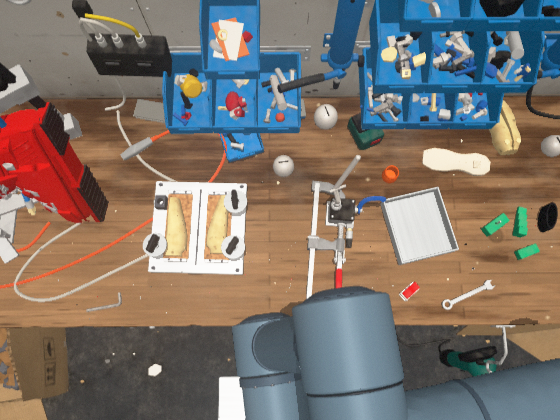

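View pics/scene0.png

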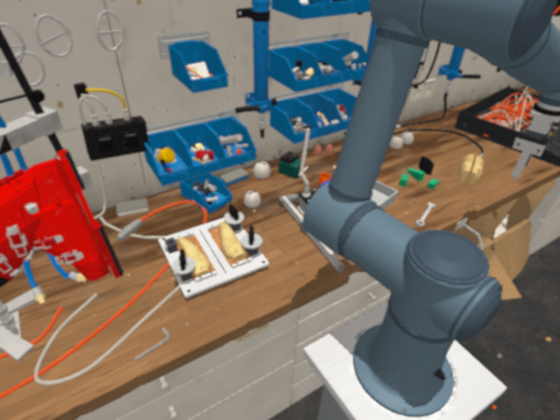

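```bash
cat > h.py <<'E'
from rig import robot
import cv2,numpy as np
def ray(c,u,v,z):
    "world point on plane z (mm) seen at pixel"
    d=c["orientation"]@np.linalg.inv(c["mtx"])@np.array([u,v,1.]); o=c["xyz"]
    return o+d*(z-o[2])/d[2]
def rayd(c,u,v,d):
    return c["xyz"]+c["orientation"]@np.linalg.inv(c["mtx"])@np.array([u,v,1.])*d
E
python3 - <<'E'
from h import *
c=robot.camera_params("top");d=np.load("pics/top0.npy");im=cv2.imread("pics/top0.png")
a=cv2.resize(im[170:285,135:260],None,fx=5,fy=5,interpolation=cv2.INTER_CUBIC)
cv2.imwrite("pics/z1.png",a)
for n,u,v,z in [("jigTL",153,182,24),("jigTR",246,184,24),("jigBL",150,272,24),("jigBR",243,273,24),("pin",235,201,67),("pin",233,245,67),("pin",153,245,67),("tin",384,201,36),("tin",438,188,36),("tin",457,248,36),("tin",398,262,36),("dome",284,166,40),("dome2",326,117,40),("cap",391,173,36),("red",410,291,10)]:
    print(n,ray(c,u,v,z).round(),rayd(c,u,v,d[v,u]).round())
E
```

```text
jigTL [641. 339.  24.] [649. 346.  -2.]
jigTR [633.  94.  24.] [634.  94.  23.]
jigBL [403. 334.  24.] [406. 340.  -0.]
jigBR [399.  99.  24.] [402. 101.   1.]
pin [575. 118.  67.] [567. 115.  99.]
pin [463. 122.  67.] [457. 118. 103.]
pin [465. 318.  67.] [460. 312.  93.]
tin [ 581. -264.   36.] [ 574. -258.   62.]
tin [ 615. -407.   36.] [ 615. -406.   39.]
tin [ 457. -442.   36.] [ 456. -441.   40.]
tin [ 422. -290.   36.] [ 427. -298.    5.]
dome [677.  -6.  40.] [675.  -6.  46.]
dome2 [ 815. -120.   40.] [ 812. -119.   46.]
cap [ 657. -286.   36.] [ 665. -292.   11.]
red [ 352. -322.   10.] [ 352. -321.   14.]
```

View pics/z1.png

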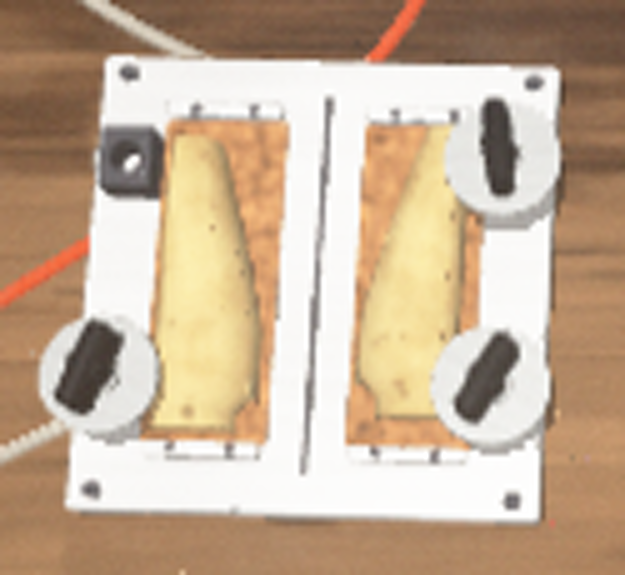

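```bash
cat >> h.py <<'E'
def to(p,yaw=None):
    "tool-frame shift (mm) to world point p, and turn to world yaw (deg) of tool x (mod 180)"
    s=robot.state();R=s["orientation"];e=s["eef_pos"];y=np.degrees(np.arctan2(R[1,0],R[0,0]))
    sh=R.T@(np.array(p)-e); t=0 if yaw is None else -((yaw-y+90)%180-90)
    print("at",e.round(1),"yaw",y.round(1),"q6",s["qpos"][5].round(2),"F",s["wrist_force"].round(1),"w",s["width"].round(1),"t",round(s["time_s"],1))
    print("shift",sh.round(1),"turn",round(t,1),"rows>=",int(np.ceil(np.linalg.norm(sh)/60)))
E
python3 - <<'E'
from h import *
c=robot.camera_params("top");d=np.load("pics/top0.npy")
v,u=np.mgrid[0:420,0:560]
P=np.stack([u,v,np.ones_like(u)],-1)@np.linalg.inv(c["mtx"]).T*d[...,None]@c["orientation"].T+c["xyz"]
for y in range(60,-260,-20):
    print(y,[ (int(P[...,2][(abs(P[...,1]-y)<10)&(abs(P[...,0]-x)<20)&(d>0)].max(initial=-99))) for x in range(320,800,40)])
s=robot.state()
to((330,-560,400));to((515,216,420),0)
E
```

```text
60 [4, 7, 5, 4, 6, 4, 5, 5, 4, 5, 434, 416]
40 [5, 6, 4, 5, 5, 6, 4, 6, 5, 5, 437, 472]
20 [5, 4, 7, 8, 6, 5, 8, 4, 5, 42, 178, 212]
0 [5, 6, 5, 5, 5, 7, 5, 5, 18, 47, 176, 319]
-20 [5, 5, 6, 5, 4, 6, 4, 8, 5, 49, 178, 316]
-40 [5, 5, 4, 6, 6, 5, 6, 6, 4, 25, 183, 310]
-60 [34, 36, 34, 34, 40, 8, 5, 5, 6, 5, 4, 302]
-80 [706, 35, 35, 35, 44, 35, 36, 34, 34, 7, 5, 5]
-100 [698, 5, 5, 26, 42, 7, 37, 36, 32, 4, 7, 4]
-120 [-99, 40, 7, 36, 29, 67, 139, 167, 30, 5, 5, 6]
-140 [-99, 42, 42, 42, 35, 67, 136, 240, 26, 5, 7, 7]
-160 [-99, 5, 6, 37, 31, 69, 69, 270, 267, 6, 7, 4]
-180 [-99, 4, 3, 5, 30, 66, 66, 61, 5, 5, 385, 416]
-200 [-99, 3, 4, 6, 7, 6, 74, 60, 6, 5, 590, 599]
-220 [-99, 4, 7, 5, 7, 5, 73, 76, 4, 6, 587, 562]
-240 [-99, 5, 8, 7, 4, 6, 79, 77, 6, 5, 587, 574]Traceback (most recent call last):
  File "<stdin>", line 8, in <module>
  File "h.py", line 13, in to
    print("at",e.round(1),"yaw",y.round(1),"q6",s["qpos"][5].round(2),"F",s["wrist_force"].round(1),"w",s["width"].round(1),"t",round(s["time_s"],1))
                                                                                                        ^^^^^^^^^^^^^^^^
AttributeError: 'float' object has no attribute 'round'
```

>>> step_arm --pt "0 0 -0.06 0 1" --pt "0 0 -0.06 0 1" --pt "0 0 -0.06 0 1" --pt "0.0535 -0.018 0 0 1" --pt "0.0535 -0.018 0 0 1" --pt "0.0535 -0.018 0 0 1" --pt "0.0535 -0.018 0 0 1" --pt "0.0535 -0.018 0 0 1" --pt "0.0535 -0.018 0 0 1" --pt "0.0183 -0.0548 0 0 1" --pt "0.0183 -0.0548 0 0 1" --pt "0.0183 -0.0548 0 0 1" --pt "0.0183 -0.0548 0 0 1" --pt "0.0183 -0.0548 0 0 1" --pt "0.0183 -0.0548 0 0 1" --pt "0.0183 -0.0548 0 0 1" --pt "0.0183 -0.0548 0 0 1" --pt "0.0183 -0.0548 0 0 1" --pt "0.0183 -0.0548 0 0 1" --pt "0.0183 -0.0548 0 0 1"

```text
time_s: 2.6
eef_pos: [479.1, 217.6, 385.1]
orientation: [[0.953, 0.302, -0.0], [0.302, -0.953, -0.0], [-0.0, 0.0, -1.0]]
wrist_force: [0.7, -0.8, 0.0]
width: 94.0
finger_force: 0.0
```

```bash
sed -i 's/s\["width"\].round(1)/round(s["width"],1)/' h.py; python3 - <<'E'
from h import *
to((515,216,385),0)
c=robot.camera_params("wrist");p,d=robot.read_camera("wrist");print(c)
cv2.imwrite("pics/w1.png",p[:,:,::-1]);np.save("pics/w1.npy",d);np.savez("pics/w1c.npz",**c)
E
```

```text
at [479.1 217.6 385.1] yaw 17.6 q6 1.47 F [ 0.7 -0.8  0. ] w 94.0 t 2.6
shift [33.8 12.4  0.1] turn 17.6 rows>= 1
{'mtx': array([[365.07542908,   0.        , 279.86188205],
       [  0.        , 365.07542908, 210.27427424],
       [  0.        ,   0.        ,   1.        ]]), 'xyz': array([550.97231374, 239.1078501 , 563.02772878]), 'orientation': array([[ 3.01752447e-01, -9.19893156e-01, -2.50483616e-01],
       [-9.53385888e-01, -2.90903801e-01, -8.01893164e-02],
       [ 8.98967474e-04,  2.63004867e-01, -9.64794088e-01]])}
```

View pics/w1.png

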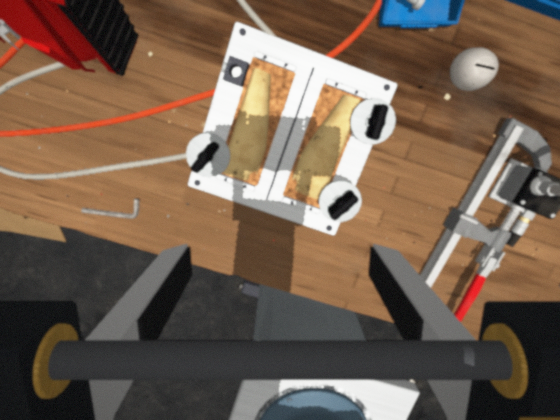

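```bash
cat >> h.py <<'E'
def cloud(c,d):
    v,u=np.mgrid[0:420,0:560]
    P=np.stack([u,v,np.ones_like(u)],-1)@np.linalg.inv(c["mtx"]).T*d[...,None]@c["orientation"].T+c["xyz"]
    P[d<=0]=np.nan; return P
def look(name,tag):
    c=robot.camera_params(name);p,d=robot.read_camera(name);cv2.imwrite(f"pics/{tag}.png",p[:,:,::-1]);return c,p,d
E
python3 - <<'E'
from h import *
c=dict(np.load("pics/w1c.npz"));d=np.load("pics/w1.npy");im=cv2.imread("pics/w1.png");P=cloud(c,d)
x,y,z=P[...,0],P[...,1],P[...,2]
roi=(x>390)&(x<650)&(y>80)&(y<350)
def blobs(m,amin):
    n,l,s,_=cv2.connectedComponentsWithStats(m.astype(np.uint8))
    for i in range(1,n):
        if s[i,4]>=amin:
            q=P[l==i]; r=cv2.minAreaRect(q[:,:2].astype(np.float32))
            print(s[i,4],np.round(r[0],1),np.round(r[1],1),round(r[2],1),"z",np.median(q[:,2]).round(1),"mean",q.mean(0).round(1), s[i,:4])
print("wing");blobs(roi&(z>90)&(z<115),20)
print("flange");blobs(roi&(z>60)&(z<73),40)
print("boss/last");blobs(roi&(z>40)&(z<62),40)
hsv=cv2.cvtColor(im,cv2.COLOR_BGR2HSV)
w=(hsv[...,1]<60)&(hsv[...,2]>150)
print("plate");blobs(roi&(z>15)&(z<34),500)
print("z plate",np.median(z[roi&w&(z<40)]))
E
```

```text
wing
411 [575.1 118. ] [43.8 15.8] 4.8 z 100.8 mean [575.  119.3  99.8] [369 104  19  37]
360 [466.  314.7] [15.9 43.5] 63.1 z 100.8 mean [467.  314.2 100.1] [190 143  27  30]
349 [459.7 122. ] [16.3 43.2] 68.2 z 100.8 mean [460.4 123.2  99.7] [329 194  29  27]
flange
1113 [575.  118.1] [59.4 58.3] 22.4 z 65.8 mean [574.7 121.1  65.9] [350  98  45  47]
1122 [466.5 314.9] [58.3 58.1] 64.3 z 65.7 mean [468.1 313.7  65.8] [186 133  44  44]
912 [459.3 122.3] [58.3 59. ] 17.8 z 65.9 mean [462.1 125.2  66.1] [318 181  43  41]
boss/last
459 [581.8 313.8] [31.3 32. ] 87.9 z 50.3 mean [581.8 311.7  49.6] [222  55  27  32]
2935 [518.6 271. ] [151.   47.7] 2.7 z 50.7 mean [516.6 271.8  50.1] [223  68  46 111]
2831 [523.9 161.1] [ 49.6 150.7] 82.2 z 50.7 mean [519.5 162.7  50.1] [292  96  69 104]
plate
16083 [520.3 216.6] [240.  240.5] 87.9 z 23.0 mean [536.8 230.1  23.5] [188  22 209 213]
1198 [514.2 116.9] [40.9 84.5] 86.9 z 22.9 mean [514.9 117.9  22.9] [328 129  44  57]
z plate 22.835818681289197
```

>>> step_arm --pt "0 0 0 6.4 0.5" --pt "0 0 0 6.4 0.5" --pt "0.0174 0.0215 0.05 0 0.5" --pt "0.0174 0.0215 0.05 0 0.5" --pt "0.0174 0.0215 0.05 0 0.5" --pt "0.0175 0.0214 0.05 0 0.5" --pt "0.0175 0.0214 0.05 0 0.5" --pt "0 0 0.03 0 0.5" --pt "0 0 0.02 0 0.5" --pt "0 0 0.013 0 0.5" --pt "0 0 0 0 0.5"

```text
time_s: 4.03
eef_pos: [575.1, 116.3, 72.2]
orientation: [[0.996, 0.084, -0.001], [0.084, -0.996, 0.0], [-0.001, -0.0, -1.0]]
wrist_force: [-0.5, -1.0, 0.3]
width: 47.3
finger_force: 0.0
```

>>> step_arm --pt "0 -0.0015 0 0 0.5" --pt "0 0 0 0 0" --pt "0 0 0 0 0" --pt "0 0 0 0 0" --pt "0 0 0 0 0"

```text
time_s: 4.65
eef_pos: [575.2, 119.0, 72.7]
orientation: [[0.997, 0.082, 0.0], [0.082, -0.997, 0.004], [0.0, -0.004, -1.0]]
wrist_force: [-0.3, 3.9, 0.6]
width: 11.8
finger_force: 30.0
```

>>> step_arm --pt "0 0 -0.001 8 0" --pt "0 0 -0.001 8 0" --pt "0 0 -0.001 8 0"

```text
time_s: 5.03
eef_pos: [574.8, 119.4, 73.1]
orientation: [[0.943, -0.333, 0.001], [-0.333, -0.943, 0.004], [-0.001, -0.004, -1.0]]
wrist_force: [8.4, 7.7, -16.5]
width: 12.1
finger_force: 30.1
```

>>> step_arm --pt "0 0 -0.001 10 0" --pt "0 0 -0.0008 10 0" --pt "0 0 -0.0005 10 0" --pt "0 0 -0.0004 -10 0" --pt "0 0 -0.0004 -10 0" --pt "0 0 -0.0004 -10 0"

```text
time_s: 5.78
eef_pos: [574.6, 119.4, 75.1]
orientation: [[0.945, -0.326, 0.001], [-0.326, -0.945, 0.005], [-0.001, -0.005, -1.0]]
wrist_force: [9.8, 5.6, -22.4]
width: 11.7
finger_force: 30.1
```

>>> step_arm --pt "0 0 -0.0005 -10 0" --pt "0 0 -0.0005 -10 0" --pt "0 0 -0.0005 -10 0" --pt "0 0 -0.0005 -10 0" --pt "0 0 -0.0004 -10 0" --pt "0 0 -0.0004 -10 0" --pt "0 0 -0.0004 -10 0" --pt "0 0 -0.0004 -10 0" --pt "0 0 -0.0004 -10 0" --pt "0 0 -0.0004 -10 0" --pt "0 0 -0.0004 -10 0" --pt "0 0 -0.0004 -10 0" --pt "0 0 -0.0004 -10 0"

```text
time_s: 7.4
eef_pos: [575.3, 117.7, 79.7]
orientation: [[-0.358, 0.934, 0.003], [0.934, 0.358, 0.002], [0.001, 0.003, -1.0]]
wrist_force: [14.5, 2.1, -28.3]
width: 12.5
finger_force: 30.2
```

>>> step_arm --pt "-0.0005 0.0014 0 10 0" --pt "0 0 -0.0003 10 0" --pt "0 0 -0.0004 10 0" --pt "0 0 -0.0004 10 0" --pt "0 0 -0.0004 10 0" --pt "0 0 -0.0004 10 0" --pt "0 0 -0.0004 10 0" --pt "0 0 -0.0004 10 0" --pt "0 0 -0.0004 10 0" --pt "0 0 -0.0004 10 0" --pt "0 0 -0.0004 10 0" --pt "0 0 -0.0004 10 0" --pt "0 0 -0.0004 10 0" --pt "0 0 -0.0004 -10 0" --pt "0 0 -0.0004 -10 0" --pt "0 0 -0.0004 -10 0" --pt "0 0 -0.0004 -10 0" --pt "0 0 -0.0004 -10 0" --pt "0 0 -0.0004 -10 0" --pt "0 0 -0.0004 -10 0"

```text
time_s: 9.9
eef_pos: [574.5, 117.5, 86.7]
orientation: [[0.629, 0.778, -0.004], [0.778, -0.629, 0.0], [-0.002, -0.003, -1.0]]
wrist_force: [8.0, -0.1, -23.1]
width: 12.1
finger_force: 30.0
```

>>> step_arm --pt "0 0 -0.0004 -10 0" --pt "0 0 -0.0004 -10 0" --pt "0 0 -0.0004 -10 0" --pt "0 0 -0.0004 -10 0" --pt "0 0 -0.0004 -10 0" --pt "0 0 -0.0004 -10 0" --pt "0 0 -0.0004 -10 0" --pt "0 0 -0.0004 -10 0" --pt "0 0 -0.0004 10 0" --pt "0 0 -0.0003 10 0" --pt "0 0 -0.0004 10 0" --pt "0 0 -0.0004 10 0" --pt "0 0 -0.0004 10 0" --pt "0 0 -0.0004 10 0" --pt "0 0 -0.0004 10 0" --pt "0 0 -0.0004 10 0" --pt "0 0 -0.0004 10 0" --pt "0 0 -0.0004 10 0" --pt "0 0 -0.0004 10 0" --pt "0 0 -0.0004 10 0"

```text
time_s: 12.4
eef_pos: [575.3, 117.9, 98.4]
orientation: [[0.983, 0.182, -0.003], [0.182, -0.983, 0.0], [-0.003, -0.001, -1.0]]
wrist_force: [1.5, -0.2, -1.6]
width: 11.6
finger_force: 30.0
```

>>> step_arm --pt "0 0 -0.0004 10 0" --pt "0 0 -0.0004 10 0" --pt "0 0 -0.0004 10 0" --pt "0 0 -0.0004 10 0" --pt "0 0 -0.0004 -10 0" --pt "0 0 -0.0004 -10 0" --pt "0 0 -0.0004 -10 0" --pt "0 0 -0.0004 -10 0" --pt "0 0 -0.0004 -10 0" --pt "0 0 -0.0004 -10 0" --pt "0 0 -0.0004 -10 0" --pt "0 0 -0.0004 -10 0" --pt "0 0 -0.0004 -10 0" --pt "0 0 -0.0004 -10 0" --pt "0 0 -0.0004 -10 0" --pt "0 0 -0.0004 -10 0"

```text
time_s: 14.4
eef_pos: [576.2, 117.5, 105.7]
orientation: [[-0.019, 1.0, -0.001], [1.0, 0.019, -0.0], [-0.0, -0.001, -1.0]]
wrist_force: [-0.3, -0.3, -1.9]
width: 12.0
finger_force: 30.0
```

>>> step_arm --pt "0 0 -0.055 0 0" --pt "0 0 -0.055 0 0" --pt "0 0 -0.055 0 0" --pt "-0.049 -0.02 0 0 0" --pt "-0.049 -0.02 0 0 0" --pt "-0.049 -0.02 0 0 0" --pt "-0.049 -0.02 0 0 0" --pt "-0.049 -0.02 0 0 0" --pt "-0.0493 0.017 0 0 0" --pt "-0.0493 0.017 0 0 0" --pt "-0.0493 0.017 0 0 0" --pt "-0.0493 0.017 0 0 0" --pt "-0.0493 0.017 0 0 0" --pt "0 0 0.05 0 0" --pt "0 0 0.05 0 0" --pt "0 0 0.05 0 0"

```text
time_s: 16.4
eef_pos: [567.9, -373.9, 118.9]
orientation: [[-0.013, 1.0, -0.001], [1.0, 0.013, 0.001], [0.001, -0.001, -1.0]]
wrist_force: [-0.0, -0.6, -1.4]
width: 11.7
finger_force: 30.0
```

```bash
python3 - <<'E'
from h import *
to((570,-375,54))
c,p,d=look("wrist","w2");P=cloud(c,d);x,y,z=P[...,0],P[...,1],P[...,2]
m=(z>28)&(z<50)&(x>400)&(x<650)&(y<-230)&(y>-480)
n,l,s,_=cv2.connectedComponentsWithStats(m.astype(np.uint8))
for i in range(1,n):
    if s[i,4]>60:
        r=cv2.minAreaRect(P[l==i][:,:2].astype(np.float32));print(s[i],np.round(r[0]),np.round(r[1]),r[2])
E
```

```text
at [ 567.9 -373.9  118.9] yaw 90.8 q6 -0.76 F [-0.  -0.6 -1.4] w 11.7 t 16.4
shift [-1.2  2.2 64.9] turn 0 rows>= 2
[  67   51  282  251 6243] [ 519. -354.] [172. 152.] 13.361868858337402
[388  75  18  47 340] [ 646. -290.] [31.  8.] 89.83613586425781
```

View pics/w2.png

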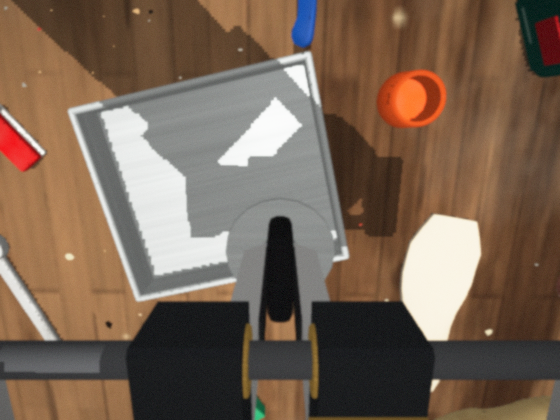

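>>> step_arm --pt "0 0 0.035 0 0" --pt "0 0 0.02 0 0" --pt "0 0 0.008 0 0" --pt "0 0 0.002 0 0" --pt "0 0 0 0 0"

```text
time_s: 17.08
eef_pos: [569.1, -374.7, 57.7]
orientation: [[-0.014, 1.0, 0.001], [1.0, 0.014, -0.001], [-0.001, 0.001, -1.0]]
wrist_force: [-0.2, -0.7, -2.1]
width: 11.8
finger_force: 30.0
```

>>> step_arm --pt "0 0 0.002 0 0" --pt "0 0 0.002 0 0" --pt "0 0 0.001 0 0" --pt "0 0 0 0 0"

```text
time_s: 17.58
eef_pos: [568.6, -374.3, 52.2]
orientation: [[-0.014, 1.0, 0.0], [1.0, 0.014, -0.0], [-0.0, 0.0, -1.0]]
wrist_force: [-1.3, 1.2, 3.4]
width: 11.9
finger_force: 30.0
```

>>> step_arm --pt "0 0 0 0 0.2" --pt "0 0 0 0 0.5" --pt "0 0 0 0 0.5" --pt "0 0 -0.03 0 0.5" --pt "0 0 -0.06 0 0.5" --pt "0 0 -0.06 0 0.5" --pt "0 0 -0.06 0 0.5" --pt "0.0493 -0.017 0 0 0.5" --pt "0.0493 -0.017 0 0 0.5" --pt "0.0493 -0.017 0 0 0.5" --pt "0.0493 -0.017 0 0 0.5" --pt "0.0493 -0.017 0 0 0.5" --pt "0.0505 -0.0033 0 0 0.5" --pt "0.0505 -0.0033 0 0 0.5" --pt "0.0505 -0.0033 0 0 0.5" --pt "0.0505 -0.0033 0 0 0.5" --pt "0.0505 -0.0033 0 0 0.5" --pt "0 0 0 -10 0.5" --pt "0 0 0 -10 0.5" --pt "0 0 0 -10 0.5"

```text
time_s: 20.08
eef_pos: [460.1, 123.7, 261.3]
orientation: [[-0.517, 0.856, 0.0], [0.856, 0.517, -0.0], [-0.0, 0.0, -1.0]]
wrist_force: [-0.4, 1.4, 0.8]
width: 47.1
finger_force: 0.0
```

>>> step_arm --pt "0 0 0.02 -10 0.5" --pt "0 0 0.02 -10 0.5" --pt "0 0 0.02 -10 0.5" --pt "0 0 0.02 -7 0.5" --pt "0 0 0 0 0.5"

```text
time_s: 20.7
eef_pos: [459.0, 123.4, 179.9]
orientation: [[-0.925, 0.38, -0.003], [0.38, 0.925, -0.0], [0.003, -0.001, -1.0]]
wrist_force: [0.9, 0.6, 0.2]
width: 46.9
finger_force: 0.0
```

```bash
cat >> h.py <<'E'
def blobs(P,m,amin):
    n,l,s,_=cv2.connectedComponentsWithStats(m.astype(np.uint8))
    for i in range(1,n):
        if s[i,4]>=amin:
            q=P[l==i]; r=cv2.minAreaRect(q[:,:2].astype(np.float32));a=r[2] if r[1][0]>r[1][1] else r[2]-90
            print(s[i,4],np.round(r[0],1),np.round(r[1],1),"long yaw",round(a,1),"z",np.median(q[:,2]).round(1))
E
python3 - <<'E'
from h import *
to((459.5,122.2,72),-21.8)
c,p,d=look("wrist","w3");P=cloud(c,d);x,y,z=P[...,0],P[...,1],P[...,2]
m=(x>390)&(x<500)&(y>80)&(y<180)
blobs(P,m&(z>90)&(z<110),20)
c,p,d=look("top","t3");P=cloud(c,d);x,y,z=P[...,0],P[...,1],P[...,2]
m=(x>420)&(x<620)&(y>-450)&(y<-270)&(z>45)
blobs(P,m,15)
E
```

```text
at [459.  123.4 179.9] yaw 157.7 q6 -1.16 F [0.9 0.6 0.2] w 46.9 t 20.7
shift [ -1.3  -0.8 107.9] turn -0.5 rows>= 2
988 [459.1 121.2] [16.5 43.1] long yaw -21.7 z 101.0
308 [ 569.2 -372.1] [57.9 54.8] long yaw 62.1 z 49.7
```

>>> step_arm --pt "0 -0.0015 0.05 0 0.5" --pt "0 0 0.035 0 0.5" --pt "0 0 0.015 0 0.5" --pt "0 0 0.008 0 0.5" --pt "0 0 0 0 0.5" --pt "0 0 0 0 0" --pt "0 0 0 0 0" --pt "0 0 0 0 0" --pt "0 0 0 0 0"

```text
time_s: 21.92
eef_pos: [460.3, 123.1, 73.8]
orientation: [[-0.925, 0.38, 0.002], [0.38, 0.925, 0.003], [-0.001, 0.003, -1.0]]
wrist_force: [1.3, 4.3, -0.1]
width: 13.1
finger_force: 28.5
```

>>> step_arm --pt "0 0 -0.001 8 0" --pt "0 0 -0.001 10 0" --pt "0 0 -0.001 10 0" --pt "0 0 -0.001 10 0" --pt "0 0 -0.0006 10 0" --pt "0 0 -0.0006 10 0" --pt "0 0 -0.0005 10 0" --pt "0 0 -0.0004 10 0"

```text
time_s: 22.92
eef_pos: [459.7, 123.3, 76.6]
orientation: [[0.183, 0.983, 0.003], [0.983, -0.183, 0.003], [0.004, 0.002, -1.0]]
wrist_force: [10.9, 7.2, -24.1]
width: 12.0
finger_force: 30.0
```

>>> step_arm --pt "0.0011 0.0011 -0.0004 10 0" --pt "0 0 -0.0004 10 0" --pt "0 0 -0.0004 10 0" --pt "0 0 -0.0004 10 0" --pt "0 0 -0.0004 10 0" --pt "0 0 -0.0004 10 0" --pt "0 0 -0.0004 10 0" --pt "0 0 -0.0002 -10 0" --pt "0 0 -0.0004 -10 0" --pt "0 0 -0.0004 -10 0" --pt "0 0 -0.0004 -10 0" --pt "0 0 -0.0004 -10 0" --pt "0 0 -0.0004 -10 0" --pt "0 0 -0.0004 -10 0" --pt "0 0 -0.0004 -10 0" --pt "0 0 -0.0004 -10 0" --pt "0 0 -0.0004 -10 0" --pt "0 0 -0.0004 -10 0" --pt "0 0 -0.0004 -10 0" --pt "0 0 -0.0004 -10 0"

```text
time_s: 25.42
eef_pos: [459.9, 123.0, 83.4]
orientation: [[-0.766, 0.643, 0.0], [0.643, 0.766, 0.001], [0.0, 0.001, -1.0]]
wrist_force: [10.7, 2.1, -26.2]
width: 12.1
finger_force: 30.0
```

>>> step_arm --pt "0 0 -0.0004 -10 0" --pt "0 0 -0.0003 -10 0" --pt "0 0 -0.0002 10 0" --pt "0 0 -0.0004 10 0" --pt "0 0 -0.0004 10 0" --pt "0 0 -0.0004 10 0" --pt "0 0 -0.0004 10 0" --pt "0 0 -0.0004 10 0" --pt "0 0 -0.0004 10 0" --pt "0 0 -0.0004 10 0" --pt "0 0 -0.0004 10 0" --pt "0 0 -0.0004 10 0" --pt "0 0 -0.0004 10 0" --pt "0 0 -0.0004 10 0" --pt "0 0 -0.0004 10 0" --pt "0 0 -0.0004 10 0" --pt "0 0 -0.0004 10 0" --pt "0 0 -0.0002 -10 0" --pt "0 0 -0.0003 -10 0" --pt "0 0 -0.0004 -10 0"

```text
time_s: 27.92
eef_pos: [459.5, 122.8, 91.6]
orientation: [[0.765, 0.643, -0.002], [0.643, -0.765, 0.0], [-0.001, -0.001, -1.0]]
wrist_force: [6.5, 0.3, -17.0]
width: 11.7
finger_force: 30.0
```

>>> step_arm --pt "0 0 -0.0006 -10 0" --pt "0 0 -0.0006 -10 0" --pt "0 0 -0.0005 -10 0" --pt "0 0 -0.0004 -10 0" --pt "0 0 -0.0004 -10 0" --pt "0 0 -0.0004 -10 0" --pt "0 0 -0.0004 -10 0" --pt "0 0 -0.0004 -10 0" --pt "0 0 -0.0004 -10 0" --pt "0 0 -0.0004 -10 0" --pt "0 0 -0.0004 -10 0" --pt "0 0 -0.0003 10 0" --pt "0 0 -0.0004 10 0" --pt "0 0 -0.0004 10 0" --pt "0 0 -0.0004 10 0" --pt "0 0 -0.0004 10 0" --pt "0 0 -0.0004 10 0" --pt "0 0 -0.0004 10 0" --pt "0 0 -0.0004 10 0" --pt "0 0 -0.0004 10 0"

```text
time_s: 30.42
eef_pos: [460.1, 122.8, 102.4]
orientation: [[0.508, 0.861, -0.002], [0.861, -0.508, -0.0], [-0.001, -0.001, -1.0]]
wrist_force: [-0.6, 0.1, -1.3]
width: 11.7
finger_force: 30.0
```

>>> step_arm --pt "0 0 -0.05 0 0" --pt "0 0 -0.055 0 0" --pt "0 0 -0.055 0 0" --pt "-0.0434 0.0285 0 0 0" --pt "-0.0434 0.0285 0 0 0" --pt "-0.0434 0.0285 0 0 0" --pt "-0.0434 0.0285 0 0 0" --pt "-0.0434 0.0285 0 0 0" --pt "-0.0434 0.0285 0 0 0" --pt "-0.0434 0.0285 0 0 0" --pt "-0.0434 0.0285 0 0 0" --pt "-0.0434 0.0285 0 0 0" --pt "-0.0434 0.0285 0 0 0" --pt "0 0 0.05 0 0" --pt "0 0 0.05 0 0" --pt "0 0 0.05 0 0" --pt "0 0 0 0 0"

```text
time_s: 32.55
eef_pos: [485.8, -392.3, 107.5]
orientation: [[0.503, 0.864, -0.008], [0.864, -0.503, 0.009], [0.004, -0.011, -1.0]]
wrist_force: [-0.1, 0.7, -1.4]
width: 12.0
finger_force: 30.0
```

```bash
python3 - <<'E'
from h import *
to((485,-396,53))
c,p,d=look("wrist","w4")
E
```

```text
at [ 485.8 -392.3  107.5] yaw 59.8 q6 -0.33 F [-0.1  0.7 -1.4] w 12.0 t 32.5
shift [-3.8  1.7 54.5] turn 0 rows>= 1
```

View pics/w4.png

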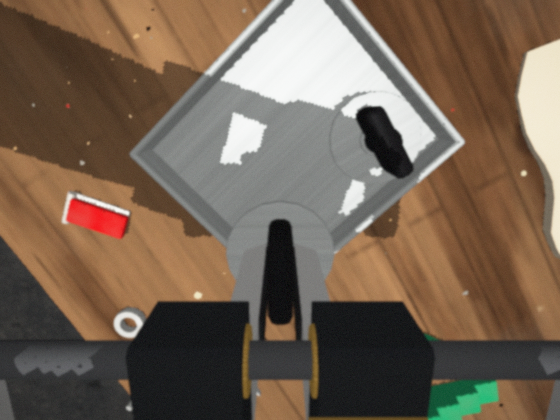

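>>> step_arm --pt "0 0 0.03 0 0" --pt "0 0 0.015 0 0" --pt "0 0 0.005 0 0" --pt "0 0 0.0015 0 0" --pt "0 0 0.0015 0 0" --pt "0 0 0.001 0 0" --pt "0 0 0 0 0"

```text
time_s: 33.48
eef_pos: [488.8, -395.6, 59.3]
orientation: [[0.503, 0.864, 0.0], [0.864, -0.503, -0.0], [-0.0, 0.0, -1.0]]
wrist_force: [0.8, -0.4, -3.0]
width: 12.0
finger_force: 30.0
```

>>> step_arm --pt "0 0 0.003 0 0" --pt "0 0 0.002 0 0" --pt "0 0 0.001 0 0" --pt "0 0 0 0 0"

```text
time_s: 33.98
eef_pos: [488.7, -395.5, 53.7]
orientation: [[0.503, 0.864, -0.0], [0.864, -0.503, 0.0], [0.0, -0.0, -1.0]]
wrist_force: [-1.7, 2.4, 4.5]
width: 11.8
finger_force: 30.0
```

>>> step_arm --pt "0 0 0 0 0.2" --pt "0 0 0 0 0.5" --pt "0 0 0 0 0.5" --pt "0 0 -0.03 0 0.5" --pt "0 0 -0.06 0 0.5" --pt "0 0 -0.06 0 0.5" --pt "0 0 -0.06 0 0.5" --pt "0.0502 -0.0313 0 0 0.5" --pt "0.0502 -0.0313 0 0 0.5" --pt "0.0502 -0.0313 0 0 0.5" --pt "0.0502 -0.0313 0 0 0.5" --pt "0.0502 -0.0313 0 0 0.5" --pt "0.0502 -0.0313 0 0 0.5" --pt "0.0502 -0.0313 0 0 0.5" --pt "0.0502 -0.0313 0 0 0.5" --pt "0.0502 -0.0313 0 0 0.5" --pt "0.0502 -0.0313 0 0 0.5" --pt "0.0502 -0.0313 0 0 0.5" --pt "0.0502 -0.0313 0 0 0.5"

```text
time_s: 36.35
eef_pos: [467.0, 316.1, 263.2]
orientation: [[0.503, 0.864, 0.001], [0.864, -0.503, 0.0], [0.001, 0.001, -1.0]]
wrist_force: [0.4, -0.7, 1.8]
width: 46.8
finger_force: 0.0
```

>>> step_arm --pt "0 0 0.01 -9.3 0.5" --pt "0 0 0.01 -9.3 0.5" --pt "0 0 0.01 -9.3 0.5" --pt "0 0 0.01 -9.3 0.5" --pt "0 0 0.01 -9.3 0.5" --pt "0 0 0.01 -9.3 0.5" --pt "0 0 0.01 -9.3 0.5" --pt "0 0 0.01 -9.3 0.5" --pt "0 0 0 -9.3 0.5" --pt "0 0 0 -9.3 0.5" --pt "0 0 0 0 0.5"

```text
time_s: 37.72
eef_pos: [467.4, 314.1, 183.0]
orientation: [[-0.888, 0.459, 0.0], [0.459, 0.888, 0.0], [-0.0, 0.0, -1.0]]
wrist_force: [0.2, -0.3, 0.1]
width: 46.7
finger_force: 0.0
```

```bash
python3 - <<'E'
from h import *
to((466.3,314.8,72),-26.9)
c,p,d=look("wrist","w5");P=cloud(c,d);x,y,z=P[...,0],P[...,1],P[...,2]
m=(x>390)&(x<520)&(y>260)&(y<360)
blobs(P,m&(z>90)&(z<110),20)
c,p,d=look("top","t5");P=cloud(c,d);x,y,z=P[...,0],P[...,1],P[...,2]
m=(x>420)&(x<620)&(y>-450)&(y<-270)&(z>45)
blobs(P,m,15)
E
```

```text
at [467.4 314.1 183. ] yaw 152.7 q6 -0.7 F [ 0.2 -0.3  0.1] w 46.7 t 37.7
shift [1.30e+00 1.00e-01 1.11e+02] turn -0.4 rows>= 2
973 [465.8 314.8] [16.1 43.8] long yaw -29.1 z 100.9
306 [ 568.  -370.9] [55.8 55.1] long yaw 15.2 z 50.0
318 [ 489.5 -392.8] [55.2 57.7] long yaw -21.3 z 50.5
```

>>> step_arm --pt "0.001 0 0.05 0 0.5" --pt "0 0 0.04 0 0.5" --pt "0 0 0.012 0 0.5" --pt "0 0 0.008 -1 0.5" --pt "0 0 0 0 0.5" --pt "0 0 0 0 0" --pt "0 0 0 0 0" --pt "0 0 0 0 0" --pt "0 0 0 0 0"

```text
time_s: 38.95
eef_pos: [467.5, 316.1, 73.6]
orientation: [[-0.897, 0.442, 0.003], [0.442, 0.897, 0.004], [-0.001, 0.005, -1.0]]
wrist_force: [1.9, 5.5, -1.7]
width: 11.6
finger_force: 29.6
```

>>> step_arm --pt "0.0004 0.001 -0.001 8 0" --pt "0 0 -0.001 10 0" --pt "0 0 -0.001 10 0" --pt "0 0 -0.001 10 0" --pt "0 0 -0.0006 10 0" --pt "0 0 -0.0006 10 0" --pt "0 0 -0.0005 10 0" --pt "0 0 -0.0004 10 0"

```text
time_s: 39.95
eef_pos: [466.3, 315.6, 75.5]
orientation: [[0.25, 0.968, 0.001], [0.968, -0.25, 0.001], [0.001, 0.001, -1.0]]
wrist_force: [9.8, 6.0, -24.1]
width: 12.8
finger_force: 29.7
```

>>> step_arm --pt "0.0011 0.0011 -0.0004 10 0" --pt "0 0 -0.0004 10 0" --pt "0 0 -0.0004 10 0" --pt "0 0 -0.0004 10 0" --pt "0 0 -0.0004 10 0" --pt "0 0 -0.0004 10 0" --pt "0 0 -0.0004 10 0" --pt "0 0 -0.0002 -10 0" --pt "0 0 -0.0004 -10 0" --pt "0 0 -0.0004 -10 0" --pt "0 0 -0.0004 -10 0" --pt "0 0 -0.0004 -10 0" --pt "0 0 -0.0004 -10 0" --pt "0 0 -0.0004 -10 0" --pt "0 0 -0.0004 -10 0" --pt "0 0 -0.0004 -10 0" --pt "0 0 -0.0004 -10 0" --pt "0 0 -0.0004 -10 0" --pt "0 0 -0.0004 -10 0" --pt "0 0 -0.0004 -10 0"

```text
time_s: 42.45
eef_pos: [466.8, 315.7, 82.0]
orientation: [[-0.719, 0.695, -0.001], [0.695, 0.719, -0.0], [0.001, -0.001, -1.0]]
wrist_force: [10.1, 3.5, -27.0]
width: 12.1
finger_force: 30.1
```

>>> step_arm --pt "0 0 -0.0004 -10 0" --pt "0 0 -0.0003 -10 0" --pt "0 0 -0.0002 10 0" --pt "0 0 -0.0004 10 0" --pt "0 0 -0.0004 10 0" --pt "0 0 -0.0004 10 0" --pt "0 0 -0.0004 10 0" --pt "0 0 -0.0004 10 0" --pt "0 0 -0.0004 10 0" --pt "0 0 -0.0004 10 0" --pt "0 0 -0.0004 10 0" --pt "0 0 -0.0004 10 0" --pt "0 0 -0.0004 10 0" --pt "0 0 -0.0004 10 0" --pt "0 0 -0.0004 10 0" --pt "0 0 -0.0004 10 0" --pt "0 0 -0.0004 10 0" --pt "0 0 -0.0002 -10 0" --pt "0 0 -0.0004 -10 0" --pt "0 0 -0.0004 -10 0"

```text
time_s: 44.95
eef_pos: [466.0, 315.7, 90.0]
orientation: [[0.809, 0.588, -0.003], [0.588, -0.809, -0.001], [-0.003, -0.001, -1.0]]
wrist_force: [4.8, 2.8, -20.8]
width: 11.9
finger_force: 30.0
```

>>> step_arm --pt "0 0 -0.0005 -10 0" --pt "0 0 -0.0005 -10 0" --pt "0 0 -0.0005 -10 0" --pt "0 0 -0.0004 -10 0" --pt "0 0 -0.0004 -10 0" --pt "0 0 -0.0004 -10 0" --pt "0 0 -0.0004 -10 0" --pt "0 0 -0.0004 -10 0" --pt "0 0 -0.0004 -10 0" --pt "0 0 -0.0004 -10 0" --pt "0 0 -0.0004 -10 0" --pt "0 0 -0.0003 10 0" --pt "0 0 -0.0004 10 0" --pt "0 0 -0.0004 10 0" --pt "0 0 -0.0004 10 0" --pt "0 0 -0.0004 10 0" --pt "0 0 -0.0004 10 0" --pt "0 0 -0.0004 10 0" --pt "0 0 -0.0004 10 0" --pt "0 0 -0.0004 10 0"

```text
time_s: 47.45
eef_pos: [467.3, 316.3, 102.1]
orientation: [[0.567, 0.824, -0.001], [0.824, -0.567, -0.0], [-0.001, -0.001, -1.0]]
wrist_force: [0.7, -0.4, -1.4]
width: 11.7
finger_force: 30.0
```

>>> step_arm --pt "0 0 -0.05 0 0" --pt "0 0 -0.055 0 0" --pt "0 0 -0.055 0 0" --pt "-0.0457 0.0319 0 0 0" --pt "-0.0457 0.0319 0 0 0" --pt "-0.0457 0.0319 0 0 0" --pt "-0.0457 0.0319 0 0 0" --pt "-0.0457 0.0319 0 0 0" --pt "-0.0457 0.0319 0 0 0" --pt "-0.0457 0.0319 0 0 0" --pt "-0.0457 0.0319 0 0 0" --pt "-0.0338 0.036 0 0 0" --pt "-0.0338 0.036 0 0 0" --pt "-0.0338 0.036 0 0 0" --pt "-0.0338 0.036 0 0 0" --pt "0 0 0.05 0 0" --pt "0 0 0.05 0 0" --pt "0 0 0.03 0 0" --pt "0 0 0 0 0" --pt "0 0 0 0 0"

```text
time_s: 49.95
eef_pos: [517.0, -322.8, 134.1]
orientation: [[0.562, 0.827, 0.001], [0.827, -0.562, -0.001], [-0.0, 0.002, -1.0]]
wrist_force: [0.6, -0.1, -1.2]
width: 12.0
finger_force: 30.0
```

```bash
python3 - <<'E'
from h import *
to((512,-323,53))
c,p,d=look("wrist","w6")
E
```

```text
at [ 517.  -322.8  134.1] yaw 55.8 q6 -0.15 F [ 0.6 -0.1 -1.2] w 12.0 t 50.0
shift [-3.  -4.1 81.1] turn 0 rows>= 2
```

View pics/w6.png

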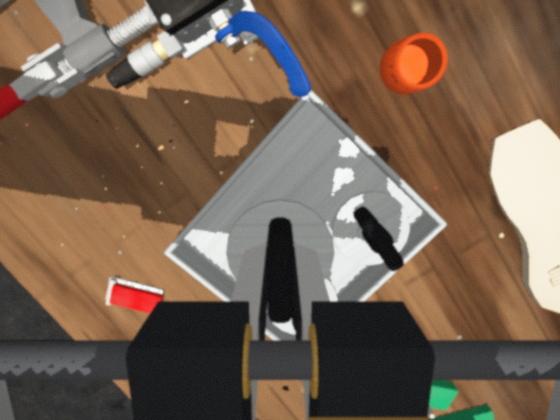

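>>> step_arm --pt "-0.003 -0.003 0.035 0 0" --pt "0 0 0.025 0 0" --pt "0 0 0.012 0 0" --pt "0 0 0.004 0 0" --pt "0 0 0.002 0 0" --pt "0 0 0.001 0 0" --pt "0 0 0 0 0"

```text
time_s: 50.88
eef_pos: [512.5, -323.2, 54.3]
orientation: [[0.562, 0.827, 0.001], [0.827, -0.562, -0.001], [-0.0, 0.001, -1.0]]
wrist_force: [0.1, -0.2, -2.4]
width: 12.0
finger_force: 30.0
```

>>> step_arm --pt "0 0 0.0015 0 0" --pt "0 0 0.001 0 0" --pt "0 0 0 0 0"

```text
time_s: 51.25
eef_pos: [512.7, -323.4, 53.3]
orientation: [[0.562, 0.827, 0.0], [0.827, -0.562, -0.0], [-0.0, 0.001, -1.0]]
wrist_force: [-2.9, 1.7, 8.7]
width: 11.6
finger_force: 30.0
```

>>> step_arm --pt "0 0 0 0 0.2" --pt "0 0 0 0 0.5" --pt "0 0 0 0 0.5" --pt "0 0 -0.03 0 0.5" --pt "0 0 -0.06 0 0.5" --pt "0 0 -0.06 0 0.5" --pt "0 0 -0.06 0 0.5" --pt "0 0 -0.06 0 0.5" --pt "0 0 -0.06 0 0.5" --pt "0.0428 -0.0329 0 0 1" --pt "0.0428 -0.0329 0 0 1" --pt "0.0428 -0.0329 0 0 1" --pt "0.0428 -0.0329 0 0 1" --pt "0.0428 -0.0329 0 0 1" --pt "0.0428 -0.0329 0 0 1" --pt "0.0428 -0.0329 0 0 1" --pt "0.0428 -0.0329 0 0 1" --pt "0.0428 -0.0329 0 0 1" --pt "0.0428 -0.0329 0 0 1"

```text
time_s: 53.62
eef_pos: [480.4, 217.7, 381.1]
orientation: [[0.562, 0.827, 0.0], [0.827, -0.562, 0.0], [0.0, 0.0, -1.0]]
wrist_force: [0.7, 0.3, 0.2]
width: 94.0
finger_force: 0.0
```

>>> step_arm --pt "0 0 0 9.7 1" --pt "0 0 0 9.7 1" --pt "0 0 0 9.7 1" --pt "0 0 0 9.7 1" --pt "0 0 0 9.7 1" --pt "0 0 0 9.7 1" --pt "0 0 0 0 1"

```text
time_s: 54.5
eef_pos: [480.8, 215.9, 381.0]
orientation: [[0.999, -0.04, -0.0], [-0.04, -0.999, 0.0], [-0.0, 0.0, -1.0]]
wrist_force: [-0.3, -0.5, -0.4]
width: 94.2
finger_force: 0.0
```

```bash
cat >> h.py <<'E'
def lasts(P,zlo=40,zhi=62,box=(390,660,40,350)):
    "sawn-face outlines of the halves: area, rect, corner polygon"
    x,y,z=P[...,0],P[...,1],P[...,2]
    m=((x>box[0])&(x<box[1])&(y>box[2])&(y<box[3])&(z>zlo)&(z<zhi)).astype(np.uint8)
    n,l,s,_=cv2.connectedComponentsWithStats(m)
    for i in range(1,n):
        if s[i,4]<800: continue
        q=P[l==i][:,:2].astype(np.float32); h=cv2.convexHull(q); a=cv2.approxPolyDP(h,4,True)[:,0]
        r=cv2.minAreaRect(q); print("half",np.round(r[0],1),np.round(r[1],1),round(r[2],1)); print(a.round(1).tolist())
E
python3 - <<'E'
from h import *
to((520,216,385),-2)
c,p,d=look("wrist","w7");P=cloud(c,d);lasts(P)
x,y,z=P[...,0],P[...,1],P[...,2]
blobs(P,(z>15)&(z<34)&(x>380)&(x<660)&(y>60)&(y<360),3000)
c,p,d=look("top","t7");P=cloud(c,d);x,y,z=P[...,0],P[...,1],P[...,2]
blobs(P,(x>420)&(x<620)&(y>-450)&(y<-270)&(z>45),15)
E
```

```text
at [480.8 215.9 381. ] yaw -2.3 q6 1.82 F [-0.3 -0.5 -0.4] w 94.2 t 54.5
shift [39.2 -1.6 -4.1] turn -0.3 rows>= 1
half [523.8 164.9] [ 48.2 148.6] 87.4
[[597.7000122070312, 158.1999969482422], [517.2000122070312, 185.60000610351562], [469.3999938964844, 189.8000030517578], [454.29998779296875, 177.1999969482422], [448.6000061035156, 147.0], [596.9000244140625, 138.10000610351562]]
half [518.3 267.9] [ 50.2 150.1] 88.3
[[592.9000244140625, 289.79998779296875], [450.20001220703125, 294.70001220703125], [444.29998779296875, 290.70001220703125], [443.29998779296875, 270.5], [458.8999938964844, 244.8000030517578], [503.0, 246.60000610351562], [589.5, 267.20001220703125]]
19340 [520.3 216.6] [240.2 240.8] long yaw -2.0 z 22.9
317 [ 567.7 -372. ] [57.2 54.6] long yaw 46.7 z 49.8
337 [ 513.  -322.6] [57.5 57.3] long yaw 66.1 z 49.5
336 [ 488.1 -394.2] [56.6 57.4] long yaw -38.4 z 50.3
```

View pics/w7.png

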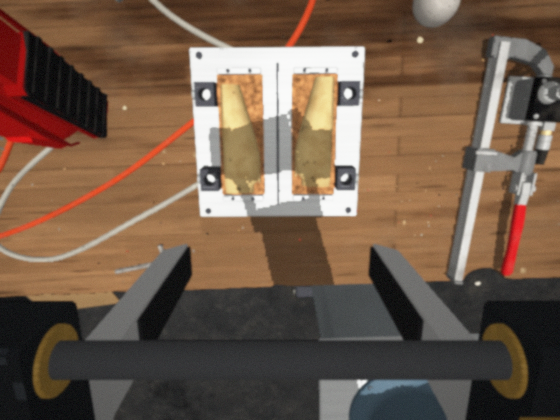

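>>> step_arm --pt "0.0116 0.0245 0.05 0 1" --pt "0.0116 0.0245 0.05 0 1" --pt "0 0 0.05 0 1" --pt "0 0 0.05 0 1" --pt "0 0 0.05 0 1" --pt "0 0 0.05 0 1" --pt "0 0 0.03 0 1" --pt "0 0 0.015 0 1" --pt "0 0 0.005 0 1" --pt "0 0 0 0 1"

```text
time_s: 55.85
eef_pos: [502.8, 166.1, 32.1]
orientation: [[0.999, -0.042, 0.002], [-0.042, -0.999, 0.0], [0.002, -0.0, -1.0]]
wrist_force: [-0.7, 0.1, 0.9]
width: 94.1
finger_force: 0.0
```

>>> step_arm --pt "0 0 0.002 0 0" --pt "0 0 0 0 0" --pt "0 0 0 0 0" --pt "0 0 0 0 0" --pt "0 0 0 0 0" --pt "0 0 0 0 0" --pt "0 0 0 0 0"

```text
time_s: 56.72
eef_pos: [501.9, 166.0, 29.3]
orientation: [[0.999, -0.042, -0.0], [-0.042, -0.999, -0.0], [-0.0, 0.0, -1.0]]
wrist_force: [-0.1, -0.8, 2.2]
width: 49.5
finger_force: 30.0
```

>>> step_arm --pt "0 0 -0.02 0 0" --pt "0 0 -0.04 0 0" --pt "0.002 0.0503 0 0 0" --pt "0.002 0.0503 0 0 0" --pt "0.002 0.0503 0 0 0" --pt "0 0 0.03 0 0" --pt "0 0 0.03 0 0" --pt "0 0 0.015 0 0" --pt "0 0 0.004 0 0" --pt "0 0 0.002 0 0" --pt "0 0 0 0 0"

```text
time_s: 58.1
eef_pos: [502.3, 15.0, 9.0]
orientation: [[0.999, -0.042, 0.002], [-0.042, -0.999, -0.0], [0.002, 0.0, -1.0]]
wrist_force: [-0.2, 0.7, -1.6]
width: 49.2
finger_force: 30.0
```

>>> step_arm --pt "0 0 0.002 0 0" --pt "0 0 0.0015 0 0" --pt "0 0 0 0 0"

```text
time_s: 58.48
eef_pos: [501.9, 15.0, 5.2]
orientation: [[0.999, -0.042, 0.0], [-0.042, -0.999, -0.0], [0.0, -0.0, -1.0]]
wrist_force: [-1.7, 0.6, 4.1]
width: 49.2
finger_force: 30.0
```

>>> step_arm --pt "0 0 0 0 0.7" --pt "0 0 0 0 1" --pt "0 0 0 0 1" --pt "0 0 0 0 1" --pt "0 0 -0.05 0 1" --pt "0 0 -0.05 0 1" --pt "0 0 -0.06 0 1" --pt "0 0 -0.06 0 1" --pt "0 0 -0.06 0 1" --pt "-0.0078 -0.0535 0 0 1" --pt "-0.0078 -0.0535 0 0 1" --pt "-0.0078 -0.0535 0 0 1" --pt "-0.0078 -0.0535 0 0 1" --pt "0 0 0 0 1"

```text
time_s: 60.22
eef_pos: [478.5, 232.8, 284.4]
orientation: [[0.999, -0.037, -0.0], [-0.037, -0.999, 0.0], [-0.0, -0.0, -1.0]]
wrist_force: [0.3, -0.7, -0.6]
width: 94.1
finger_force: 0.0
```

```bash
python3 - <<'E'
from h import *
to((498,270,30),-2)
c,p,d=look("wrist","w8");P=cloud(c,d);lasts(P)
lasts(P,20,42,(390,660,-50,80))
E
```

```text
at [478.5 232.8 284.4] yaw -2.1 q6 1.85 F [ 0.3 -0.7 -0.6] w 94.1 t 60.2
shift [ 18.3 -37.8 254.4] turn -0.1 rows>= 5
half [518.1 268.7] [ 48.2 149.6] 88.1
[[593.7000122070312, 289.5], [455.29998779296875, 294.70001220703125], [444.20001220703125, 290.6000061035156], [443.3999938964844, 272.79998779296875], [463.20001220703125, 247.89999389648438], [495.1000061035156, 246.39999389648438], [588.9000244140625, 267.1000061035156]]
half [525.8  10.7] [ 47.1 146.6] 87.4
[[598.2000122070312, -10.0], [597.5, 2.799999952316284], [580.9000244140625, 13.0], [502.6000061035156, 35.0], [473.3999938964844, 35.70000076293945], [452.20001220703125, 5.400000095367432], [456.79998779296875, -6.300000190734863], [476.79998779296875, -10.5]]
```

>>> step_arm --pt "0.0092 -0.0185 0.05 0 1" --pt "0.0091 -0.0185 0.05 0 1" --pt "0 0 0.05 0 1" --pt "0 0 0.05 0 1" --pt "0 0 0.035 0 1" --pt "0 0 0.015 0 1" --pt "0 0 0.005 0 1" --pt "0 0 0 0 1"

```text
time_s: 61.28
eef_pos: [500.4, 266.3, 30.9]
orientation: [[0.999, -0.043, 0.002], [-0.043, -0.999, 0.001], [0.002, -0.001, -1.0]]
wrist_force: [-0.0, 0.6, 1.5]
width: 94.1
finger_force: 0.0
```

>>> step_arm --pt "0 -0.003 0.001 0 1" --pt "0 0 0 0 0" --pt "0 0 0 0 0" --pt "0 0 0 0 0" --pt "0 0 0 0 0" --pt "0 0 0 0 0" --pt "0 0 0 0 0"

```text
time_s: 62.15
eef_pos: [499.4, 269.5, 28.7]
orientation: [[0.999, -0.042, 0.0], [-0.042, -0.999, 0.0], [0.0, -0.0, -1.0]]
wrist_force: [0.7, 1.4, 0.1]
width: 49.2
finger_force: 29.9
```

>>> step_arm --pt "0 0 -0.02 0 0" --pt "0 0 -0.03 0 0" --pt "0.0022 0.0521 0 0 0" --pt "0.0022 0.0521 0 0 0" --pt "0 0 0 0 0" --pt "0 0 0.025 0 0" --pt "0 0 0.015 0 0" --pt "0 0 0.006 0 0" --pt "0 0 0.002 0 0" --pt "0 0 0 0 0"

```text
time_s: 63.4
eef_pos: [499.8, 165.3, 31.1]
orientation: [[0.999, -0.042, 0.001], [-0.042, -0.999, 0.0], [0.001, -0.0, -1.0]]
wrist_force: [0.3, -0.5, -0.6]
width: 48.8
finger_force: 29.9
```

>>> step_arm --pt "0 0 0.0015 0 0" --pt "0 0 0.001 0 0" --pt "0 0 0 0 0"

```text
time_s: 63.78
eef_pos: [499.7, 165.1, 28.6]
orientation: [[0.999, -0.042, 0.001], [-0.042, -0.999, 0.0], [0.001, -0.0, -1.0]]
wrist_force: [-1.0, 0.9, 1.5]
width: 49.3
finger_force: 29.9
```

>>> step_arm --pt "0 0 0 0 0.7" --pt "0 0 0 0 1" --pt "0 0 0 0 1" --pt "0 0 0 0 1" --pt "0 0 -0.05 0 1" --pt "0 0 -0.05 0 1" --pt "0 0 -0.05 0 1" --pt "0 0 -0.05 0 1" --pt "0 0 -0.05 0 1" --pt "-0.018 0.045 0 0 1" --pt "0 0 0 0 1"

```text
time_s: 65.15
eef_pos: [479.2, 119.5, 278.9]
orientation: [[0.999, -0.045, 0.002], [-0.045, -0.999, -0.0], [0.002, 0.0, -1.0]]
wrist_force: [0.2, 0.6, -0.6]
width: 93.9
finger_force: 0.0
```

```bash
python3 - <<'E'
from h import *
c,p,d=look("wrist","w9");P=cloud(c,d);lasts(P)
lasts(P,20,42,(390,660,-55,85))
to((502,15,6),-2)
E
```

```text
half [518.8 163.9] [ 47.6 149.5] 88.1
[[594.2000122070312, 183.0], [451.6000061035156, 189.10000610351562], [445.1000061035156, 186.39999389648438], [444.0, 161.5], [463.70001220703125, 142.60000610351562], [498.70001220703125, 141.60000610351562], [593.5, 164.89999389648438]]
half [526.6  11.1] [ 46.8 144.1] 88.2
[[597.7999877929688, -9.800000190734863], [598.4000244140625, 1.100000023841858], [583.0999755859375, 11.899999618530273], [511.29998779296875, 33.20000076293945], [469.20001220703125, 34.0], [454.70001220703125, 12.0], [455.20001220703125, -3.799999952316284], [473.5, -10.5]]
at [479.3 120.3 278.3] yaw -2.5 q6 1.63 F [ 0.2 -0.3 -0.5] w 93.7 t 65.2
shift [ 27.1 104.3 272.3] turn -0.5 rows>= 5
```

>>> step_arm --pt "0.0135 0.052 0 0 1" --pt "0.0135 0.0522 0.02 0 1" --pt "0 0 0.05 0 1" --pt "0 0 0.05 0 1" --pt "0 0 0.05 0 1" --pt "0 0 0.05 0 1" --pt "0 0 0.03 0 1" --pt "0 0 0.015 0 1" --pt "0 0 0.006 0 1" --pt "0 0 0 0 1"

```text
time_s: 66.45
eef_pos: [502.8, 15.6, 7.8]
orientation: [[0.999, -0.042, 0.001], [-0.042, -0.999, -0.0], [0.001, 0.0, -1.0]]
wrist_force: [-0.4, 0.6, 0.2]
width: 93.8
finger_force: 0.0
```

>>> step_arm --pt "0 0 0.001 0 0" --pt "0 0 0 0 0" --pt "0 0 0 0 0" --pt "0 0 0 0 0" --pt "0 0 0 0 0" --pt "0 0 0 0 0" --pt "0 0 -0.02 0 0" --pt "0 0 -0.04 0 0" --pt "0 0 -0.04 0 0" --pt "-0.0025 -0.0507 0 0 0" --pt "-0.0025 -0.0507 0 0 0" --pt "-0.0025 -0.0507 0 0 0" --pt "-0.0025 -0.0507 0 0 0" --pt "-0.0025 -0.0507 0 0 0" --pt "0 0 0 0 0" --pt "0 0 0.02 0 0" --pt "0 0 0 0 0"

```text
time_s: 68.58
eef_pos: [498.2, 267.6, 83.0]
orientation: [[0.999, -0.044, -0.006], [-0.044, -0.999, -0.002], [-0.006, 0.002, -1.0]]
wrist_force: [0.8, -0.8, -1.4]
width: 49.4
finger_force: 30.0
```

>>> step_arm --pt "0.001 -0.001 0.025 0 0" --pt "0 0 0.018 0 0" --pt "0 0 0.006 0 0" --pt "0 0 0.002 0 0" --pt "0 0 0 0 0"

```text
time_s: 69.2
eef_pos: [501.8, 270.4, 35.7]
orientation: [[0.999, -0.042, 0.001], [-0.042, -0.999, 0.0], [0.001, -0.0, -1.0]]
wrist_force: [0.0, -0.6, -1.7]
width: 48.7
finger_force: 30.0
```

>>> step_arm --pt "0 0.001 0.003 0 0" --pt "0 0 0.0015 0 0" --pt "0 0 0.001 0 0" --pt "0 0 0.001 0 0" --pt "0 0 0 0 0"

```text
time_s: 69.82
eef_pos: [501.4, 269.3, 30.2]
orientation: [[0.999, -0.042, -0.001], [-0.042, -0.999, -0.001], [-0.001, 0.001, -1.0]]
wrist_force: [-6.2, -3.0, 10.2]
width: 48.8
finger_force: 30.0
```

>>> step_arm --pt "0 0 -0.001 0 0" --pt "0 0 0 0 0.7" --pt "0 0 0 0 1" --pt "0 0 0 0 1" --pt "0 0 0 0 1" --pt "0 0 -0.05 0 1" --pt "0 0 -0.05 0 1" --pt "0 0 -0.05 0 1" --pt "0 0 -0.05 0 1" --pt "0 0 -0.05 0 1" --pt "0 0 -0.05 0 1" --pt "-0.02 0.055 -0.05 0 1" --pt "0 0 0 0 1" --pt "0 0 0 0 1"

```text
time_s: 71.58
eef_pos: [482.9, 225.5, 369.2]
orientation: [[0.999, -0.042, -0.001], [-0.042, -0.999, 0.0], [-0.001, 0.0, -1.0]]
wrist_force: [0.7, 0.7, -0.5]
width: 94.4
finger_force: 0.0
```

```bash
python3 - <<'E'
from h import *
c,p,d=look("wrist","w10");P=cloud(c,d);lasts(P);to((520,216,385))
x,y,z=P[...,0],P[...,1],P[...,2]
blobs(P,(z>15)&(z<34)&(x>380)&(x<660)&(y>60)&(y<360),3000)
c,p,d=look("top","t10");P=cloud(c,d);x,y,z=P[...,0],P[...,1],P[...,2]
blobs(P,(x>420)&(x<620)&(y>-450)&(y<-270)&(z>45),15)
E
```

```text
half [523.9 266.1] [ 49.2 150.1] 86.6
[[597.9000244140625, 246.89999389648438], [592.7000122070312, 263.29998779296875], [498.0, 290.5], [466.29998779296875, 294.1000061035156], [449.0, 268.70001220703125], [450.8999938964844, 245.89999389648438], [595.4000244140625, 240.6999969482422]]
half [519.  163.8] [ 49.4 149.5] 89.3
[[594.0, 183.3000030517578], [451.6000061035156, 189.3000030517578], [445.3999938964844, 186.5], [444.29998779296875, 162.39999389648438], [459.3999938964844, 139.8000030517578], [501.5, 142.8000030517578], [593.5, 164.6999969482422]]
at [482.7 225.6 368.3] yaw -2.4 q6 1.84 F [-0.4  0.4 -0.6] w 94.0 t 71.6
shift [ 37.6   8.1 -16.8] turn 0 rows>= 1
20339 [520.4 216.4] [240.7 240.7] long yaw 88.0 z 23.0
315 [ 567.2 -369.9] [58.7 55.9] long yaw 7.4 z 49.8
325 [ 512.4 -323.1] [57.9 56.4] long yaw 5.3 z 49.5
335 [ 488.7 -395.4] [56.4 56.9] long yaw -3.5 z 49.8
```

View pics/w10.png

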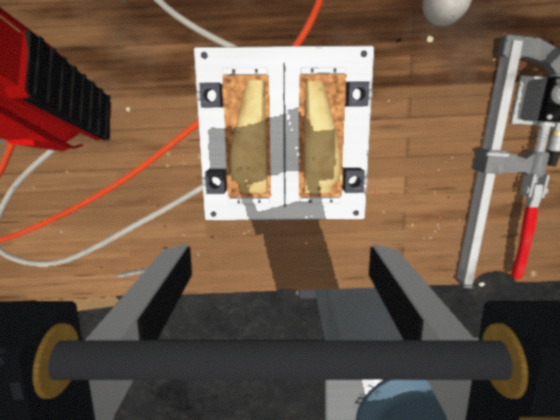

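```bash
python3 -c "
from rig import robot
print(robot.job_done())"
```

```text
the job is handed in; nothing more can be done
None
```

I drew the three fitted pins (2, 3 and 4; pin 1 was absent) and stood them foot first in the tin. The two halves are swapped, each about 3 mm or less from the centre of its new bay and aligned with it, toes to the toe end, and the job is handed in at about 72 s; no verdict came back.

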